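# Put the tablet jar behind the sliding guard

### The arm

A 6-joint arm with a two-finger parallel gripper is mounted at the origin on the work surface. World frame = base frame: x ahead of the robot, y to its left, z up, the work surface at z = 0. Lengths are in mm, angles in rad, forces in N, time in s.
With the tool pointing down it reaches from about 400 to 925 mm from the base axis. Payload 3.4 kg.
Tool frame: the origin (TCP) lies midway between the tips of the shut fingers; the grasp point (between the pads) lies 19 mm behind it; z points along the fingers, y is the line along which they close (so a half turn about z gives the same grasp; the last joint's range is limited). The gripper opens to 85 mm and grips with 20 to 120 N. Pads are 22 mm wide; open, the fingers measure 114 mm over their backs; the gripper's body (76 mm by 85 mm) begins 54 mm behind the grasp point. The pads swing forward as they close: fully open they stand 13 mm farther back than shut.
Start: joints at [1.216, 0.307, 1.506, -0, 1.328, -0.073], TCP at [159.922, 552.319, 231.305] pointing down, gripper open.
Joint ranges: [-3.12, 3.12], [-1.05, 2.28], [0.14, 2.33], [-1.42, 4.57], [0.1, 2.73], [-2.68, 2.68]. Speed limits (rad/s): [2.57, 2.57, 3.14, 3.14, 3.14, 3.14].

### API

Orientations are given as a unit quaternion [w, x, y, z].
In Python, from station import manip gives the robot as it stands. The module is installed in compiled form; this text tells all that it offers. Calls block until the motion is done:
- manip.movep(position, orientation): joint-space move of the TCP to a pose.
- manip.move_straight(position, frame=None, feed=150): straight line of the TCP; frame=None keeps the orientation; feed is the mean speed in mm/s.
- manip.movej(angles): joint-space move.
- manip.move_gripper(opening): finger opening in mm; the grip force is fixed at half the most; returns when the fingers have stopped.
- manip.dwell(seconds).
- manip.inverse_kinematics(position, orientation): joint angles nearest the present ones, or None.
- manip.sense(): the state.
- manip.camera(name): name is "scene" or "top"; returns a dict with "image" (480x640x3 uint8, blue, green, red), "camera_matrix" (3x3 intrinsics, pixels), "camera_from_world" (4x4, takes a point from world to camera coordinates). Camera axes: x right, y down, z forward; pixel columns grow to the right and rows downward; lengths in mm; the calibration is good to about 2 mm. A picture is of the moment at which its call begins. There is no depth.
A pose or a line that the arm cannot do raises manip.MotionError and nothing moves.
- manip.close_job(): hands the job in; it is judged then, once.
Trained networks look in the newest picture that a camera, given by its name, has taken for a name from the list of things; names that differ only in an ending like _2 or _b are one class to them, and where a whole thing is asked for, a point or a joint stands for the part that bears it (a point fixed in the world has none). Each returns a list of dicts, best first, with "p" (0 to 1); they miss things now and then, are a little off and sometimes report something else, mostly with a low value. They report only what shows in the picture. A call takes as long as a camera call.
- manip.boxes_of(camera, query): "position" ([x, y, z] in mm, in world coordinates, good to about 4 mm: the middle of the surface that is visible of it).
- manip.silhouettes(camera, query): "region" (480x640 bool, what is visible of it).
- manip.pinpoint(camera, query): "position" ([x, y, z] in mm, in world coordinates, good to about 4 mm: a listed point, or the origin of a listed thing).
The state is a dict: "time": time; "q": joint angles; "qd": joint speeds; "effort": joint torques, N m; "eef_pos": TCP position; "eef_rot": TCP orientation; "contact_force": force on the tool from outside, world axes, zero at the start; "wrist_torque": the same for the moment, N m; "opening": finger opening in mm; "grasp_force": force on a finger pad.
Only numpy, scipy, OpenCV 4.12 (cv2) and the standard library are available. Lean on these libraries where they do the work, as an engineer would, in place of code of your own. Each camera call takes 0.05 s, during which the arm holds its last target. There are 200 camera calls.

### The job

Someone left the squat white jar of laundry tablets out on the counter. Stand it upright on the floor of the open bay of the white laundry caddy, then slide the louvred guard along its track until it is fully shut over the jar.

Things in the scene. Friction and masses are not known exactly. Their poses are not given: they have to be found in the camera images.
- jar: Squat plain white round jar with lid, no handle, 58 mm across, 90 mm tall, 0.2 kg; origin: centre of its underside. It stands on the counter left or right of the caddy, among a taller white bottle, a tall metal can and a handled mug that swap places with it.
- bay (a point): Centre of the open bay's floor, 8 mm above the counter. Axes: x depth, away from robot; y along the track; z up. Bay: x within 82, y within 86 mm of it, open at top and front (14 mm lip), back wall and right end wall (y -86) 100 mm high above the floor. It is the right half of a fixed white caddy, 360 long, 200 deep, turned slightly; left half: a closed cupboard where the open guard parks.
- guard (a joint): Louvred white sliding guard, front plus roof, 175 mm wide along the track, roof 112 to 118 mm above the counter. In m: 0 = fully shut over the bay, at its stop; 0.175 = fully open; grows towards the bay's +y. Starts mostly open: its right edge is at y = -94 mm + this value from the bay point, the bay being clear to the right of that. About 2 N slides it; it stays where left.
- guard_grip (a point): Middle of the steel bar handle on the guard's roof, 157 mm above the counter; moves with the guard (shut: x 0, y -6.5 mm from the bay point). The bar runs along the bay's x: 90 mm long, 14 mm wide along the track, 12 mm high, on two posts 72 mm apart, 33 mm clear of the roof.

How it is judged (in metres and radians):
On the way:
1. the jar stands in the bay while the guard is still open (x of jar in the frame of bay between -0.065 and 0.065 m and y of jar in the frame of bay between -0.07 and 0.07 m and z of jar in the frame of bay between -0.01 and 0.01 m and angle between jar's own z axis and vertical below 0.17 rad and value of joint guard above 0.05 m), for 0.2 s.
At the end, for the whole second after the job is handed in: The jar stands on the bay's floor inside the bay, upright within 10 degrees and at rest, and the guard is shut over it, within 12 mm of its stop, and at rest (x of jar in the frame of bay between -0.065 and 0.065 m and y of jar in the frame of bay between -0.07 and 0.07 m and z of jar in the frame of bay between -0.01 and 0.01 m and angle between jar's own z axis and vertical below 0.17 rad and linear speed of jar below 0.02 m/s and value of joint guard below 0.012 m and velocity of joint guard between -0.01 and 0.01 m/s); the robot touches nothing.
It also fails if it takes over 51 s, if anything falls off the work surface, if the arm or the gripper's body presses on something with over 40 N, if the wrist force passes 120 N, or if a joint passes its speed limit or range.

## Working session

There is one attempt and no reset: what is moved stays moved. The work goes in short steps, each a Python script; the robot and the scene stay as the last script left them, time stands still between calls to the robot, and variables do not carry over. Pictures are saved under pics/ and viewed, at most 10 in all, crops included, and the job is handed in when it is done.

```bash
mkdir -p pics
python3 - <<'E'
from station import manip
import cv2,numpy as np
ims=[]
for c in("scene","top"):
    d=manip.camera(c); ims.append(d["image"])
    for q in("jar","bay","guard_grip"):
        print(c,q,[(np.round(r["position"]).tolist(),round(r["p"],2)) for r in manip.pinpoint(c,q)][:4])
    print(c,'guard',[(np.round(r["position"]).tolist(),round(r["p"],2)) for r in manip.boxes_of(c,"guard")][:2])
    cv2.imwrite(f"pics/{c}1.png",d["image"])
s=manip.sense();print(s["time"],s["eef_rot"],s["opening"])
E
```

```text
scene jar [([436.0, 337.0, -0.0], 0.76)]
scene bay []
scene guard_grip [([566.0, 34.0, 160.0], 0.81)]
scene guard [([563.0, 21.0, 124.0], 0.75)]
top jar [([437.0, 335.0, 2.0], 0.6)]
top bay [([578.0, -114.0, 5.0], 0.87)]
top guard_grip [([567.0, 39.0, 157.0], 0.81)]
top guard [([562.0, 39.0, 122.0], 0.92)]
0.5 [-2.53926488e-06  1.40455888e-01  9.90086935e-01 -6.33268853e-05] 85.37688380505024
```

View pics/scene1.png

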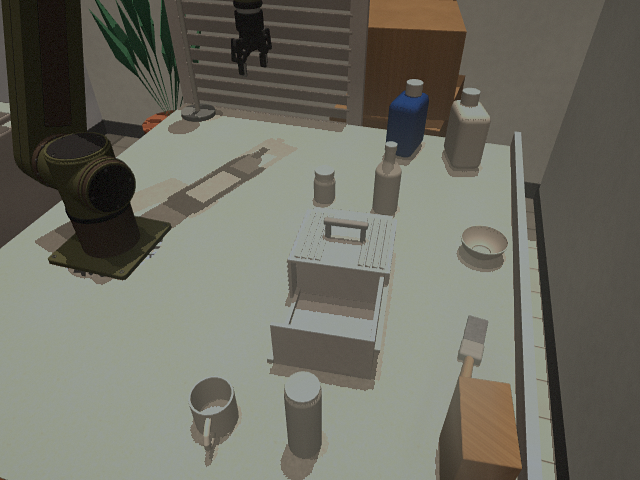

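View pics/top1.png

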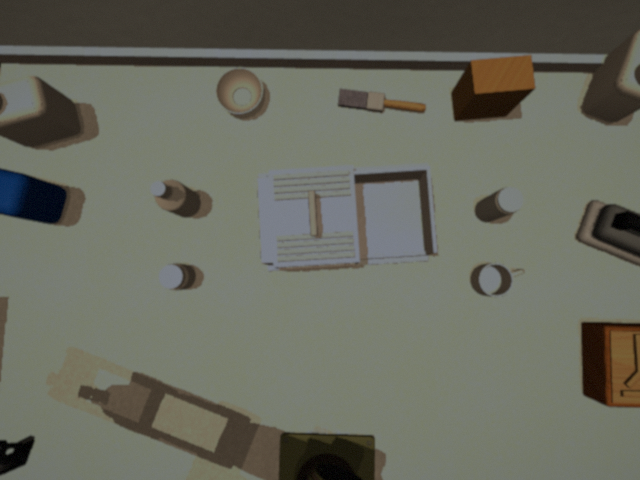

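The jar is at about (178,277) in the top view and (324,185) in the scene view, left of the caddy, with the bottle behind it. The guard handle is near (314,214) in the top view, and the bay is open to its right. Next I'll get the yaw from the handle and check the IK.

```bash
cat > h.py <<'E'
from station import manip
import numpy as np, cv2
def quat(a):  # tool down, closing line (tool y) at world angle a
    t=(a+np.pi/2)/2; return [0,np.cos(t),np.sin(t),0]
def ray(d,uv,z):  # pixel -> world at height z
    T=d["camera_from_world"];R,t=T[:3,:3],T[:3,3]
    r=R.T@np.linalg.inv(d["camera_matrix"])@np.array([*uv,1.]);c=-R.T@t
    return c+r*(z-c[2])/r[2]
E
python3 - <<'E'
from h import *
d=manip.camera("top")
for n,a,b,z in(("endwall",(428,168),(436,255),108),("handle",(312,192),(315,236),163),("guardR",(354,170),(359,264),118),("back",(263,172),(430,167),108)):
    p,q=ray(d,a,z),ray(d,b,z);v=p-q;print(n,p.round(),q.round(),np.arctan2(v[1],v[0]))
m=manip.silhouettes("top","guard")[0]["region"].astype(np.uint8)
print(cv2.boxPoints(cv2.minAreaRect(cv2.findNonZero(m))).tolist(), cv2.minAreaRect(cv2.findNonZero(m)))
for p in([437,336,46],[437,336,250],[579,-129,250],[579,-129,56],[566,37,139],[578,-120,139]):
    for a in(.08,.08+np.pi,.08+np.pi/2,.08-np.pi/2):
        j=manip.inverse_kinematics(p,quat(a));print(p,round(a,2),None if j is None else np.round(j,2))
E
python3 -c "
import cv2;i=cv2.imread('pics/top1.png')[150:290,245:450];cv2.imwrite('pics/crop1.png',cv2.resize(i,None,fx=3.9,fy=3.9,interpolation=2))"
```

```text
endwall [ 671. -196.  108.] [ 492. -212.  108.] 0.09413642642240885
handle [606.  40. 163.] [520.  32. 163.] 0.09424616093567909
guardR [661. -43. 118.] [469. -56. 118.] 0.07094724958593573
back [656. 146. 108.] [ 673. -200.  108.] 1.6214186662576862
[[266.0221862792969, 170.33187866210938], [353.7655334472656, 164.48233032226562], [360.5265808105469, 265.8982238769531], [272.7832336425781, 271.7477722167969]] ((313.2743835449219, 218.11505126953125), (101.64102935791016, 87.93811798095703), 86.18592071533203)
[437, 336, 46] 0.08 [ 0.58  0.48  1.78 -0.    0.88  0.5 ]
[437, 336, 46] 3.22 [ 0.58  0.48  1.78 -0.    0.88 -2.64]
[437, 336, 46] 1.65 [ 0.58  0.48  1.78 -0.    0.88 -1.07]
[437, 336, 46] -1.49 [ 0.58  0.48  1.78 -0.    0.88  2.07]
[437, 336, 250] 0.08 [ 0.58  0.26  1.53 -0.    1.36  0.5 ]
[437, 336, 250] 3.22 [ 0.58  0.26  1.53 -0.    1.36 -2.64]
[437, 336, 250] 1.65 [ 0.58  0.26  1.53 -0.    1.36 -1.07]
[437, 336, 250] -1.49 [ 0.58  0.26  1.53 -0.    1.36  2.07]
[579, -129, 250] 0.08 [-0.29  0.32  1.44 -0.    1.38 -0.37]
[579, -129, 250] 3.22 None
[579, -129, 250] 1.65 [-0.29  0.32  1.44 -0.    1.38 -1.94]
[579, -129, 250] -1.49 [-0.29  0.32  1.44 -0.    1.38  1.2 ]
[579, -129, 56] 0.08 [-0.29  0.51  1.68 -0.    0.96 -0.37]
[579, -129, 56] 3.22 None
[579, -129, 56] 1.65 [-0.29  0.51  1.68 -0.    0.96 -1.94]
[579, -129, 56] -1.49 [-0.29  0.51  1.68 -0.    0.96  1.2 ]
[566, 37, 139] 0.08 [-0.01  0.38  1.65 -0.    1.11 -0.09]
[566, 37, 139] 3.22 None
[566, 37, 139] 1.65 [-0.01  0.38  1.65 -0.    1.11 -1.66]
[566, 37, 139] -1.49 [-0.01  0.38  1.65 -0.    1.11  1.48]
[578, -120, 139] 0.08 [-0.28  0.41  1.6  -0.    1.13 -0.36]
[578, -120, 139] 3.22 None
[578, -120, 139] 1.65 [-0.28  0.41  1.6  -0.    1.13 -1.93]
[578, -120, 139] -1.49 [-0.28  0.41  1.6  -0.    1.13  1.21]
```

View pics/crop1.png

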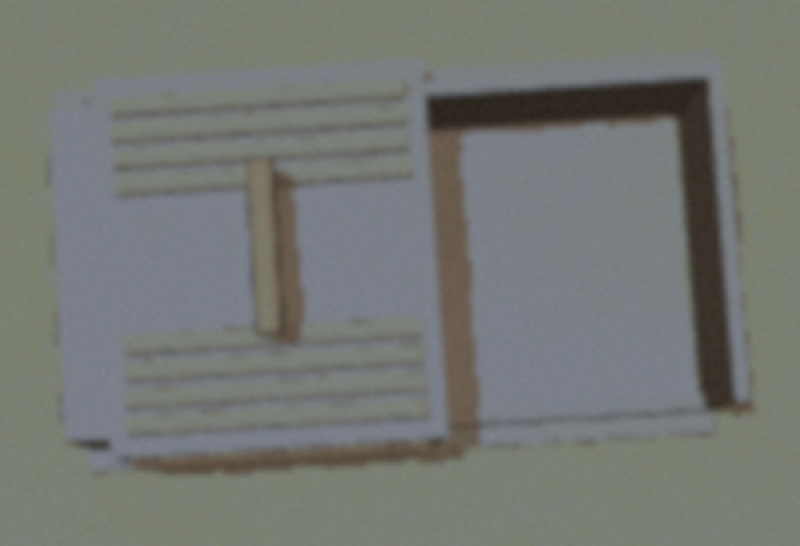

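The crop shows the open bay and its lit floor at crop columns 470–700, with the handle bar running along x. The slats and the silhouette both put the yaw at about 0.068. Now I'll pick up the jar and place it.

Run:
```python
from h import *
q=quat(.068); J=np.array([436.5,336,0])
def rep(t):
    s=manip.sense();print(t,round(s["time"],1),np.round(s["eef_pos"]),round(s["opening"],1),round(s["grasp_force"],1) if np.isscalar(s["grasp_force"]) else s["grasp_force"],np.round(s["contact_force"],1))
manip.movep(J+[0,0,160],q)
manip.move_straight(J+[0,0,46]); rep("down")
manip.move_gripper(45); rep("grip")
manip.move_straight(J+[0,0,250],feed=200); rep("lift")
d=manip.camera("top"); print([(r["position"],r["p"]) for r in manip.pinpoint("top","jar")][:1])
d=manip.camera("scene"); cv2.imwrite("pics/lift.png",d["image"])
```

```text
down 2.9 [437. 337.  47.] 85.4 0.0 [ 0.3 -0.4 -0.6]
grip 3.3 [437. 336.  48.] 54.7 61.9 [-0.9 -0.8  8.2]
lift 4.4 [436. 335. 249.] 54.7 63.4 [ 1.  -0.6 -2.1]
[([436.3, 331.4, 203.6], 0.58)]
```

View pics/lift.png

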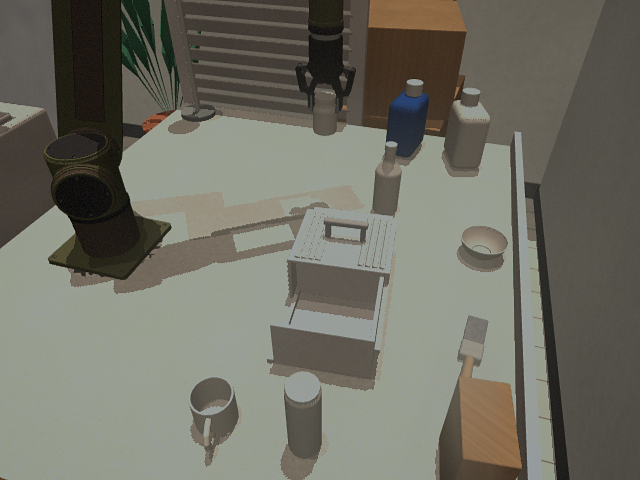

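The jar hangs upright in the gripper at about (325,110). On to the bay.

Run:
```python
from h import *
y=.068;B=np.array([578,-114,0]);P=B+12*np.array([np.sin(y),-np.cos(y),0])
manip.move_straight(P+[0,0,250],feed=250)
manip.move_straight(P+[0,0,70],feed=150)
for z in(63,59,57,55.5,54):
    manip.move_straight(P+[0,0,z],feed=40); s=manip.sense();print(z,np.round(s["eef_pos"],1),np.round(s["contact_force"],1))
    if s["contact_force"][2]>4:break
manip.move_gripper(85)
manip.move_straight(P+[0,0,260],feed=250)
print(manip.sense()["time"])
manip.movep([520,60,300],quat(y+np.pi/2))
for c in("top","scene"):
    d=manip.camera(c)
    for n in("jar","guard_grip","bay"):print(c,n,[(r["position"],r["p"]) for r in manip.pinpoint(c,n)][:2])
    if c=="scene":cv2.imwrite("pics/placed.png",d["image"])
print(manip.sense()["time"],manip.sense()["q"])
```

```text
63 [ 578.6 -125.9   62.9] [ 0.7 -0.5 -0.8]
59 [ 578.5 -125.9   58.7] [ 0.1  0.2 -1.1]
57 [ 578.7 -125.9   56.8] [ 0.3  0.2 -1.1]
55.5 [ 579.1 -126.1   55.8] [-0.6  0.5  1.3]
54 [ 579.2 -126.2   55.8] [-2.7  0.4 11. ]
10.725
top jar [([581.4, -128.3, 9.8], 0.71)]
top guard_grip []
top bay [([570.1, -114.5, 5.9], 0.56)]
scene jar [([579.5, -126.5, 12.4], 0.76)]
scene guard_grip [([564.0, 36.6, 156.7], 0.56)]
scene bay [([578.2, -112.3, 9.4], 0.94)]
12.2667 [ 3.34939369e-02  1.87613077e-01  1.49816368e+00 -2.75215886e-05
  1.45599110e+00 -1.60450548e+00]
```

View pics/placed.png

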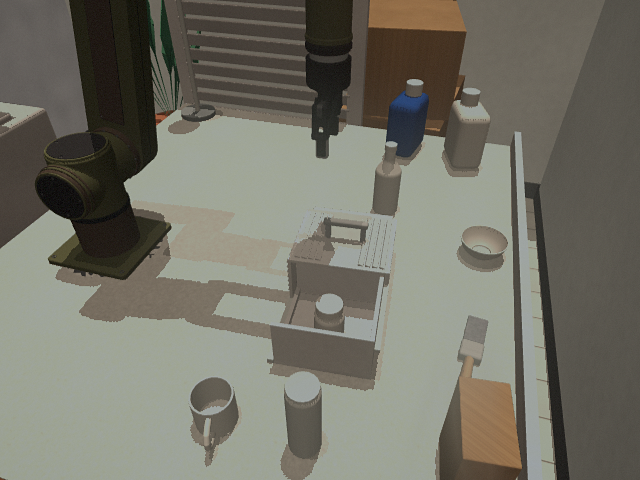

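The jar stands upright in the bay at about (330,315), clear of the guard. Now I'll grip the bar and slide the guard.

Run:
```python
from h import *
y=.068;q=quat(y+np.pi/2);G=np.array([565.5,37,0]);u=np.array([np.sin(y),-np.cos(y),0])
manip.movep(G+[0,0,220],q); manip.move_straight(G+[0,0,140],feed=120)
manip.move_gripper(5); s=manip.sense();print(s["opening"],s["grasp_force"],np.round(s["contact_force"],1),np.round(s["eef_pos"],1))
for k in(30,60,90,120,140,148,152,155,157,159,161,163,165,167):
    manip.move_straight(G+k*u+[0,0,140],feed=80 if k<145 else 30); s=manip.sense();f=s["contact_force"]
    print(k,np.round(s["eef_pos"],1),np.round(f,1),round(s["opening"],1))
    if abs(f@u)>12 or np.linalg.norm(f)>35:break
print(s["time"])
for c in("top","scene"):
    d=manip.camera(c);cv2.imwrite(f"pics/slid_{c}.png",d["image"])
```

```text
12.68361350457936 58.92371714115143 [-1.3  0.2  3.2] [565.6  37.1 140.3]
30 [568.4   5.3 140.3] [ 0.8 -2.2  3.7] 12.8
60 [570.9 -23.8 140.4] [ 5.8 -1.7  2.9] 12.5
90 [573.5 -53.4 140.3] [ 7.1 -1.4  1.6] 13.0
120 [576.1 -83.3 140.3] [ 7.6 -1.3  0.6] 13.3
140 [ 577.9 -103.2  140.3] [ 8.8 -1.7  0.6] 12.6
148 [ 578.5 -110.3  140.3] [ 9.2  1.  -0.4] 12.8
152 [ 578.8 -114.2  140.3] [9.  0.8 0.8] 12.9
155 [ 579.1 -117.1  140.3] [9.3 1.3 0.1] 13.0
157 [ 579.2 -118.9  140.3] [ 9.7  1.9 -0.1] 12.8
159 [ 579.3 -120.2  140.3] [9.3 3.4 1.6] 12.6
161 [ 579.3 -120.2  140.3] [9.1 9.5 1.5] 12.5
163 [ 579.3 -120.2  140.3] [ 9.4 15.   2.8] 12.9
18.65
```

The stop was reached at y = -120.2, where I expected it. I'll ease the load, release, back away and check.

Run:
```python
from h import *
y=.068;G=np.array([565.5,37,0]);u=np.array([np.sin(y),-np.cos(y),0])
manip.move_straight(G+160*u+[0,0,140],feed=30)
manip.move_gripper(85)
manip.move_straight(G+160*u+[0,0,260],feed=150)
manip.movep([480,200,300],quat(y+np.pi/2))
d=manip.camera("top");print([(r["position"],r["p"]) for r in manip.pinpoint("top","guard_grip")][:1]);a=d["image"]
d=manip.camera("scene");print([(r["position"],r["p"]) for r in manip.pinpoint("scene","guard_grip")][:1])
cv2.imwrite("pics/end.png",cv2.resize(np.hstack([a[130:310,220:480],d["image"][180:360,250:430]]),None,fx=1.8,fy=1.8))
s=manip.sense();print(s["time"],s["contact_force"])
```

```text
[([579.8, -119.7, 155.8], 0.88)]
[([578.4, -122.3, 160.8], 0.7)]
22.125 [-0.14836845 -0.57020364  0.01805605]
```

View pics/end.png

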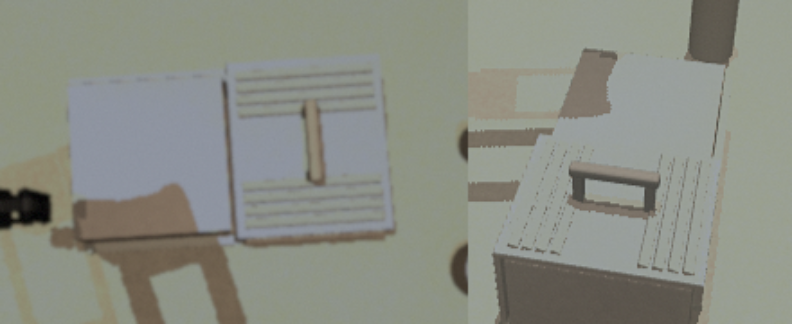

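The guard covers the whole bay, with its handle at about (314,143) in the crop, and the gripper is clear.

```bash
python3 -c "
from station import manip
print(manip.close_job())"
```

```text
the job is handed in; nothing more can be done
None
```

The jar was standing upright on the bay floor before I slid the guard shut to its stop over it; the robot is clear, and I handed the job in at about 22 s (the hand-in gave no verdict).

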